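# Snap a cartridge fuse into its spring clips and swing the keeper over it

## Task

Fit the white cartridge fuse into the black fuse block: if the red keeper arm is in the way, swing it aside, lay the fuse along the tops of the two pairs of copper spring clips with its metal caps in their mouths, centred end to end, and let go of it. Then press it down from above until both ends have snapped fully home, and swing the keeper arm back across the fuse as far as it goes. Leave the other loose things on the bench where they are.

Things in the scene. Friction and masses are not known exactly. Their poses are not given: they have to be found in the camera images.
- fuse: loose white ceramic cartridge fuse, 130 mm long, lying on the bench, about 90 g; ceramic tube 19 mm in diameter, bare over the middle 68 mm (grasp it there), with a metal cap 21 mm in diameter and 30 mm long on each end. Origin at its middle, on its axis; y runs along the fuse. Either end may go either way round; it can roll.
- fuse_end_a (a point): point on the fuse's axis in the middle of the cap at its +y end, 50 mm from the fuse's origin
- fuse_end_b (a point): point on the fuse's axis in the middle of the cap at its -y end, 50 mm from the fuse's origin
- holder: fuse block fixed to the bench: black base plate 54 (x) x 156 (y) mm, 10 mm thick, with a tongue on its +x side that bears the keeper's pivot post. Origin on the bench under the middle of the plate; z up. The fuse goes in along y. Between the clips (y from -44 to +44 mm) nothing stands on the plate; only the keeper passes over it.
- clip_a (a point): middle of the narrowest gap of the copper clip at the block's y = +50 mm, 31 mm over the bench: two spring fingers, 12 mm wide along y, facing one another across x; gap 16 mm; their tops flare out to x = +-19 mm, 39 mm over the bench. A fuse laid on the clips rests with its axis 38 to 39 mm over the bench; pressed down in its middle with about 10 to 18 N it snaps 14 mm lower, onto brass pads
- clip_b (a point): the same point of the like clip at the block's y = -50 mm
- holder_seat (a point): middle of the fuse's axis when it is fully home in the block: 24.5 mm over the bench, above the block's origin; axes as holder
- keeper (a joint): red keeper arm, turns level about an upright pivot at the block's x = +72, y = 0 mm. 0 rad = closed, at its stop: points to -x, square across the middle of the fuse. Opens towards +y (clockwise from above) to 1.75 rad; clear of fuse and gripper from about 1.4. Stays where left, 1 N at the knob moves it; start angle varies. 10 mm wide, 36 to 42 mm over the bench: closes only over a fuse that is home
- keeper_knob (a point): top of the black upright knob at the keeper's free end, 102 mm from the pivot: a round peg 12 mm in diameter from 42 to 67 mm over the bench; push it sideways or pinch it from above
- flux_bottle: small orange and black flux bottle with blue cap, 18 x 28 x 94 mm, standing; origin at the centre of its underside; leave alone
- blue_board: blue circuit board, 50 x 50 x 10 mm, lying flat; origin at the centre of its underside; leave alone
- battery_9v: orange and black block battery, 50 x 27 x 18 mm, lying; origin at the centre of its underside; leave alone
- tape_roll: orange tape roll, 66 mm across, 15 mm high, lying flat; origin at the centre of its underside; leave alone

How it is judged:
By the outcome, as a careful person would: the job done as asked, in the order asked, and still so for the second after the job is handed in, with the robot touching nothing.
It also fails if it takes over 67 s, if anything falls off the work surface, if the arm or the gripper's body presses on something with over 40 N, if the wrist force passes 120 N, or if a joint passes its speed limit or range.

## Robot

A 6-joint arm with a two-finger parallel gripper is mounted at the origin on a cart in front of the work surface, level with it; the furniture and walls round the work are solid. World frame = base frame: x ahead of the robot, y to its left, z up, the work surface at z = 0. Lengths are in m, angles in degrees, forces in N, time in s.
With the tool pointing down it reaches from about 0.325 to 0.775 m from the base axis. Payload 5.5 kg.
Tool frame: the origin (TCP) lies midway between the tips of the shut fingers; the grasp point (between the pads) lies 19 mm behind it (manip.pinch_z is the distance from the TCP to the grasp point, in m); z points along the fingers, y is the line along which they close (so a half turn about z gives the same grasp; the last joint's range is limited). The gripper opens to 85 mm and grips with 20 to 120 N. Pads are 22 mm wide; open, the fingers measure 114 mm over their backs; the gripper's body (76 mm by 85 mm) begins 54 mm behind the grasp point. The pads swing forward as they close: fully open they stand 13 mm farther back than shut.
Start: joints at [-80.426, 5.22, 70.514, -0, 104.267, -3.249], TCP at [0.133, -0.585, 0.231] pointing down, gripper open.
Joint ranges: [-164.24, 164.24], [-49.07, 125.15], [9.68, 141.18], [-86.29, 266.29], [3.28, 154.24], [-151.56, 151.56]. Speed limits (degrees/s): [147.25, 147.25, 172.46, 180, 180, 180].

## Interface

Orientations are given as a 3x3 rotation matrix whose columns are the frame's x, y, z axes.
In Python, from rig import get_state, optics, workorder, manip gives the robot as it stands. The module is installed in compiled form; this text tells all that it offers.
- The arm moves only by the tool play_rows, never from a script. Its argument "increments" is a list of rows, each an object with "rot": the turn, a rotation vector about the tool's x, y, z scaled (see below), a list of three; "xyz": the shift along the tool's x, y, z scaled (see below), a list of three; "gripper": the opening, from 0 (shut) to 1 (fully open). A call has 1 to 12 rows; each row is the pose to reach, as a shift and turn from the pose commanded when the call began, along the tool's axes at that moment; what a row does not reach only later rows make up. The controller multiplies each number of a shift by 0.1 m and each number of a turn by 90 degrees. A row lasts 1/8 s, in which the tool goes at most 62.5 mm and 10.7 degrees, less where a joint would pass 70% of its speed; a pose out of reach is approached as far as the arm can. A call with a number of a shift or a turn outside -1 to 1 is refused whole. A call with a gripper value outside its range is refused whole. The fingers move at their own pace and stop on an object; "squeeze" is the grip in N (left out, the last holds). Time passes only in rows, so rows that repeat a pose let the fingers close. It gives the time, the measured TCP pose, the force, the opening and the grip force at its end, in the units of the state.
- get_state(): the state, without advancing time (a new reading comes with each control period).
- optics.capture(name): name is "side" or "top" or "wrist"; returns (picture, depth): 480x640x3 uint8, blue, green, red; 480x640 float32, m along the optical axis (not along the pixel's ray), 0 where there is no reading.
- optics.get_calibration(name): a dict with "fovy" (degrees; the focal length in pixels is half the picture's height over the tangent of half this angle, whatever the lens; pixels are square), "cx", "cy" (the principal point, pixels), "rvec" (rotation vector, rad) and "tvec" (3), from world to camera coordinates, as OpenCV has them. Camera axes: x right, y down, z forward; pixel columns grow to the right and rows downward; lengths in m; the calibration is good to about 2 mm. A picture is of the moment at which its call begins: read the wrist's pose just before it. get_calibration takes no time and is no camera call; for the wrist camera it gives the pose at the moment of the call.
- workorder.job_done(): hands the job in; it is judged then, once.
Trained networks look in the newest picture that a camera, given by its name, has taken for a name from the list of things; names that differ only in an ending like _2 or _b are one class to them, and where a whole thing is asked for, a point or a joint stands for the part that bears it (a point fixed in the world has none). Each returns a list of dicts, best first, with "p" (0 to 1); they miss things now and then, are a little off and sometimes report something else, mostly with a low value. They report only what shows in the picture. A call takes as long as a camera call.
- optics.regions_of(camera, name): "pixels" (480x640 bool, what is visible of it) and "centre" ([column, row] in pixels, amid what is visible of it).
The state is a dict: "t": time; "joint_positions": joint angles; "dq": joint speeds; "effort": joint torques, N m; "tool_pos": TCP position; "tcp_rot": TCP orientation; "force": force on the tool from outside, world axes, zero at the start; "moment": the same for the moment, N m; "finger_gap": finger opening in m; "grasp_force": force on a finger pad.
Only numpy, scipy, OpenCV 4.12 (cv2) and the standard library are available. Lean on these libraries where they do the work, as an engineer would, in place of code of your own. Each camera call takes 0.05 s, during which the arm holds its last target. There are 200 camera calls.

## Working session

There is one attempt and no reset: what is moved stays moved. The work goes in short steps, Python scripts to look and compute and a tool call to move; the robot and the scene stay as the last step left them, time stands still between calls to the robot, and variables do not carry over. Pictures are saved under pics/ and viewed, at most 10 in all, crops included, and the job is handed in when it is done.

Besides the shell and the picture viewer there is one more tool, called after "Request:" by a JSON object that holds its "method" and its "body". play_rows: Moves the arm, as the interface text tells. Its arguments: {"type":"object","properties":{"increments":{"type":"array","items":{"type":"object","properties":{"rot":{"type":"array","items":{"type":"number"}},"xyz":{"type":"array","items":{"type":"number"}},"gripper":{"type":"number"}}}},"squeeze":{"type":"number"}},"required":["increments"]}

```bash
mkdir -p pics; cat > h.py <<'E'
import numpy as np, cv2
from rig import get_state, optics, workorder, manip
def cal(n):
    c=optics.get_calibration(n); R=cv2.Rodrigues(np.array(c["rvec"],float))[0]
    return 240/np.tan(np.radians(c["fovy"])/2),c["cx"],c["cy"],R,np.array(c["tvec"],float).ravel()
def cloud(n,d,mask=None,c=None):
    f,cx,cy,R,t=c or cal(n)
    m=(d>0) if mask is None else mask&(d>0)
    v,u=np.nonzero(m); z=d[v,u]
    return (np.c_[(u-cx)/f*z,(v-cy)/f*z,z]-t)@R
def ray(n,u,v,h,c=None):
    f,cx,cy,R,t=c or cal(n)
    o=-R.T@t; r=R.T@np.array([(u-cx)/f,(v-cy)/f,1]); return o+r*(h-o[2])/r[2]
def pix(n,p,c=None):
    f,cx,cy,R,t=c or cal(n); q=R@np.array(p)+t; return q[0]/q[2]*f+cx,q[1]/q[2]*f+cy
E
python3 - <<'E'
from h import *
ims=[]
for n in ["top","side"]:
    im,d=optics.capture(n); cv2.imwrite(f"pics/{n}0.png",im); np.save(n+"_d.npy",d)
    for k in ["fuse","holder","keeper","keeper_knob","clip_a"]:
        for r in optics.regions_of(n,k)[:2]:
            P=cloud(n,d,r["pixels"])
            print(n,k,round(r["p"],2),np.round(r["centre"]),r["pixels"].sum(),np.round(np.median(P,0),3) if len(P) else None,np.round(np.percentile(P,[2,98],axis=0),3).tolist() if len(P) else None)
    c=cal(n); print(n,-c[3].T@c[4],c[3][2])
print(get_state()["tcp_rot"],manip.pinch_z)
E
```

```text
top fuse 0.64 [221. 249.] 560 [0.545 0.306 0.017] [[0.517, 0.25, 0.008], [0.572, 0.366, 0.023]]
top holder 0.78 [400. 249.] 2425 [ 0.531 -0.068  0.01 ] [[0.495, -0.139, 0.004], [0.606, 0.008, 0.045]]
top holder 0.62 [221. 249.] 574 [0.547 0.311 0.017] [[0.518, 0.25, 0.008], [0.573, 0.367, 0.023]]
top keeper 0.55 [390. 241.] 285 [ 0.556 -0.043  0.041] [[0.513, -0.079, 0.037], [0.601, -0.005, 0.067]]
top keeper 0.38 [223. 248.] 539 [0.545 0.309 0.018] [[0.518, 0.25, 0.011], [0.571, 0.366, 0.023]]
top keeper_knob 0.61 [394. 236.] 308 [ 0.558 -0.044  0.041] [[0.512, -0.081, 0.036], [0.602, -0.005, 0.067]]
top clip_a 0.87 [404. 256.] 2459 [ 0.531 -0.068  0.01 ] [[0.495, -0.139, 0.004], [0.606, 0.008, 0.045]]
top [0.40500791 0.101477   1.1247378 ] [ 0.13877967  0.0072009  -0.9902971 ]
side fuse 0.57 [258. 336.] 932 [0.543 0.312 0.018] [[0.515, 0.253, 0.001], [0.572, 0.37, 0.023]]
side fuse 0.46 [195. 288.] 528 [0.689 0.293 0.038] [[0.682, 0.263, 0.001], [0.722, 0.304, 0.089]]
side holder 0.93 [358. 215.] 1663 [ 0.527 -0.058  0.011] [[0.494, -0.133, 0.003], [0.604, 0.012, 0.06]]
side keeper 0.76 [348. 215.] 330 [ 0.555 -0.042  0.042] [[0.511, -0.129, -0.0], [0.627, -0.004, 0.067]]
side keeper 0.56 [195. 284.] 511 [0.689 0.293 0.038] [[0.682, 0.273, 0.002], [0.72, 0.304, 0.089]]
side keeper_knob 0.52 [354. 212.] 276 [ 0.55  -0.036  0.043] [[0.511, -0.085, 0.009], [0.601, -0.004, 0.067]]
side clip_a 0.65 [360. 216.] 1777 [ 0.53  -0.06   0.011] [[0.493, -0.142, -0.0], [0.61, 0.012, 0.059]]
side [0.17408269 0.73447319 0.66944508] [ 0.38985933 -0.66881747 -0.63300307]
[[ 9.75072230e-01  2.21887688e-01  1.08530965e-05]
 [ 2.21887688e-01 -9.75072227e-01 -7.28207205e-05]
 [-5.57546829e-06  7.34136308e-05 -9.99999997e-01]] 0.0187
```

View pics/top0.png

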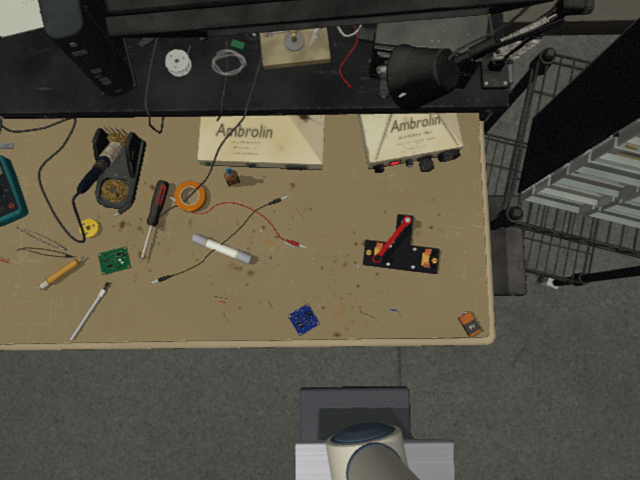

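View pics/side0.png

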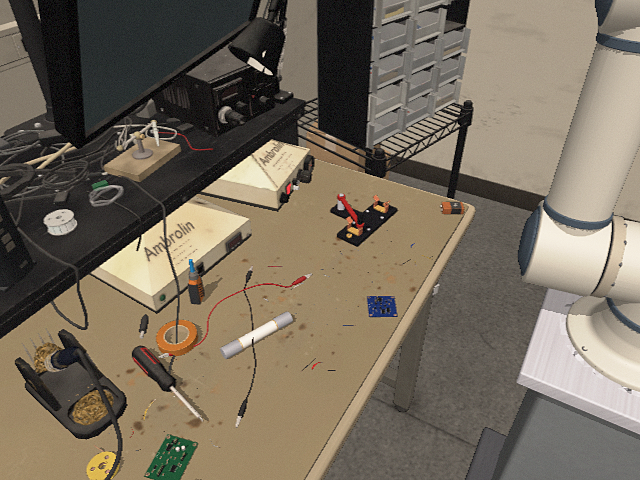

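```bash
cat > fit.py <<'E'
from h import *
def report(n):
    im,d=optics.capture(n); c=cal(n); out={}
    r=optics.regions_of(n,"holder")
    cand=[x for x in r if len(cloud(n,d,x["pixels"],c)) and np.median(cloud(n,d,x["pixels"],c)[:,1])<0.1]
    if cand:
        P=cloud(n,d,cand[0]["pixels"],c); Q=P[(P[:,2]>.006)&(P[:,2]<.014)]
        print("holder p",cand[0]["p"],"rect",cv2.minAreaRect((Q[:,:2]*1000).astype(np.float32)),len(Q))
    hsv=cv2.cvtColor(im,cv2.COLOR_BGR2HSV)
    A=cloud(n,np.where(d>0,d,0),np.ones(d.shape,bool),c); ok=d>0; H=hsv[ok]
    near=(abs(A[:,0]-.55)<.12)&(abs(A[:,1]+.06)<.12)
    red=near&((H[:,0]<5)|(H[:,0]>172))&(H[:,1]>150)&(A[:,2]>.032)&(A[:,2]<.046)
    kn=near&(A[:,2]>.055)&(A[:,2]<.072)
    cop=near&(A[:,2]>.030)&(A[:,2]<.044)&(H[:,0]>7)&(H[:,0]<25)&(H[:,1]>100)
    for k,m in [("red",red),("knob",kn),("copper",cop)]:
        B=A[m]
        if len(B)>4: print(k,len(B),B.mean(0).round(4),"rect",np.round(np.array(cv2.boxPoints(cv2.minAreaRect((B[:,:2]*1000).astype(np.float32)))),1).tolist())
    if cop.sum()>20:
        B=A[cop].astype(np.float32); _,l,ce=cv2.kmeans(B[:,:2].copy(),2,None,(3,50,1e-5),5,cv2.KMEANS_PP_CENTERS)
        for i in (0,1):
            b=B[l.ravel()==i]; print(" clip",ce[i],np.percentile(b,[1,99],axis=0).round(4).tolist())
    return im,d,c
def fuse(n,d,c):
    for r in optics.regions_of(n,"fuse"):
        P=cloud(n,d,r["pixels"],c)
        if len(P)<50: continue
        P=P[(P[:,2]>.008)]; (cx,cy),(w,h),a=cv2.minAreaRect((P[:,:2]*1000).astype(np.float32))
        v=np.linalg.svd(P[:,:2]-P[:,:2].mean(0),full_matrices=False)[2][0]
        print("fuse",round(r["p"],2),(cx,cy),(w,h),a,"mean",P.mean(0).round(4),"dir",np.degrees(np.arctan2(v[1],v[0])).round(1), "ztop",np.percentile(P[:,2],95).round(4))
E
python3 - <<'E'
from fit import *
im,d,c=report("top"); fuse("top",d,c)
E
```

```text
holder p 0.61 rect ((555.499755859375, -70.17179107666016), (155.634033203125, 116.69254302978516), 81.85858154296875) 1748
red 233 [ 0.5601 -0.0459  0.0406] rect [[505.79998779296875, -13.0], [597.2999877929688, -88.19999694824219], [608.2999877929688, -74.80000305175781], [516.7999877929688, 0.4000000059604645]]
knob 31 [ 0.5172 -0.0102  0.065 ] rect [[510.1000061035156, -10.0], [517.2999877929688, -17.299999237060547], [524.2999877929688, -10.5], [517.0999755859375, -3.0999999046325684]]
copper 95 [ 0.5272 -0.0785  0.0352] rect [[498.20001220703125, -118.9000015258789], [541.5999755859375, -124.80000305175781], [557.4000244140625, -10.5], [514.0, -4.5]]
 clip [ 0.5182856 -0.1152131] [[0.4987, -0.1229, 0.0303], [0.5363, -0.1074, 0.0408]]
 clip [ 0.54181504 -0.01822493] [[0.5134, -0.0379, 0.031], [0.5519, -0.0065, 0.0431]]
fuse 0.79 (545.19189453125, 308.8678894042969) (129.32907104492188, 20.5078125) 68.27001190185547 mean [0.5447 0.3078 0.017 ] dir -112.3 ztop 0.0214
```

Request:
{"method": "play_rows", "body": {"increments": [{"rot":[0,0,-0.77],"xyz":[1,-0.84,-0.2],"gripper":0.5},{"rot":[0,0,-0.77],"xyz":[1,-0.84,-0.2],"gripper":0.5},{"rot":[0,0,-0.77],"xyz":[1,-0.84,-0.2],"gripper":0.5},{"rot":[0,0,-0.77],"xyz":[1,-0.84,-0.2],"gripper":0.5},{"rot":[0,0,-0.77],"xyz":[1,-0.84,-0.2],"gripper":0.5},{"rot":[0,0,-0.77],"xyz":[1,-0.84,-0.2],"gripper":0.5},{"rot":[0,0,-0.77],"xyz":[1,-0.84,-0.2],"gripper":0.5},{"rot":[0,0,-0.77],"xyz":[1,-0.84,-0.2],"gripper":0.5}]}}

```text
t: 1.75
tool_pos: [0.212, -0.4809, 0.2514]
tcp_rot: [[0.138, 0.99, 0.0], [0.99, -0.138, -0.0], [-0.0, 0.0, -1.0]]
force: [-0.6, 0.1, 0.3]
finger_gap: 0.0425
grasp_force: 0.0
```

Request:
{"method": "play_rows", "body": {"increments": [{"rot":[0,0,0],"xyz":[0.91,0.5,0],"gripper":0.5},{"rot":[0,0,0],"xyz":[0.91,0.5,0],"gripper":0.5}]}}

```text
t: 2.0
tool_pos: [0.2747, -0.3964, 0.2513]
tcp_rot: [[0.14, 0.99, 0.0], [0.99, -0.14, 0.0], [0.0, 0.0, -1.0]]
force: [-0.2, -0.2, -0.2]
finger_gap: 0.0429
grasp_force: 0.0
```

Request:
{"method": "play_rows", "body": {"increments": [{"rot":[0,0,0],"xyz":[0.91,0.5,0],"gripper":0.5},{"rot":[0,0,0],"xyz":[0.91,0.5,0],"gripper":0.5}]}}

```text
t: 2.25
tool_pos: [0.3371, -0.3125, 0.2516]
tcp_rot: [[0.138, 0.99, 0.001], [0.99, -0.138, -0.0], [-0.0, 0.001, -1.0]]
force: [0.7, 0.2, -0.7]
finger_gap: 0.0427
grasp_force: 0.0
```

Request:
{"method": "play_rows", "body": {"increments": [{"rot":[0,0,0],"xyz":[0.91,0.5,0],"gripper":0.5},{"rot":[0,0,0],"xyz":[0.91,0.5,0],"gripper":0.5}]}}

```text
t: 2.5
tool_pos: [0.3991, -0.2291, 0.2515]
tcp_rot: [[0.138, 0.99, 0.001], [0.99, -0.138, -0.0], [-0.0, 0.001, -1.0]]
force: [0.3, -0.4, -0.5]
finger_gap: 0.0428
grasp_force: 0.0
```

Request:
{"method": "play_rows", "body": {"increments": [{"rot":[0,0,0],"xyz":[0.91,0.5,0],"gripper":0.5},{"rot":[0,0,0],"xyz":[0.91,0.5,0],"gripper":0.5}]}}

```text
t: 2.75
tool_pos: [0.4611, -0.1457, 0.2514]
tcp_rot: [[0.138, 0.99, 0.001], [0.99, -0.138, 0.0], [0.0, 0.001, -1.0]]
force: [0.0, -0.9, 0.3]
finger_gap: 0.0424
grasp_force: 0.0
```

Request:
{"method": "play_rows", "body": {"increments": [{"rot":[0,0,0],"xyz":[0.7,0.1,0],"gripper":0.5},{"rot":[0,0,0],"xyz":[0.7,0.1,0],"gripper":0.5},{"rot":[0,0,0],"xyz":[0.7,0.1,0],"gripper":0.5},{"rot":[0,0,0],"xyz":[0.7,0.1,0],"gripper":0.5}]}}

```text
t: 3.25
tool_pos: [0.4792, -0.081, 0.2514]
tcp_rot: [[0.139, 0.99, 0.0], [0.99, -0.139, -0.0], [-0.0, 0.0, -1.0]]
force: [-0.4, 0.5, -0.4]
finger_gap: 0.0428
grasp_force: 0.0
```

```bash
python3 - <<'E'
from fit import *
c=cal("wrist"); print("cam",-c[3].T@c[4],c[3][2], [pix("wrist",p,c) for p in [(.525,-.066,.01),(.517,-.01,.067)]])
im,d,c=report("wrist"); cv2.imwrite("pics/w1.png",im)
D=np.load("top_d.npy"); A=cloud("top",D); m=(A[:,0]>.62)&(A[:,0]<.85)&(abs(A[:,1])<.12)&(A[:,2]>.03); B=A[m]
print("box",np.percentile(B,[1,50,99],axis=0).round(3).tolist())
E
```

```text
cam [ 0.49021504 -0.01157919  0.39349093] [-0.03790168 -0.27218823 -0.96149729] [(np.float64(361.25007675957096), np.float64(181.12649494887324)), (np.float64(351.8195801645081), np.float64(125.36683276731631))]
holder p 0.64 rect ((557.1404418945312, -69.84008026123047), (155.1793212890625, 116.65724182128906), 82.05223846435547) 7783
red 1152 [ 0.5599 -0.0441  0.0418] rect [[506.8999938964844, -12.600000381469727], [598.0, -86.80000305175781], [609.0, -73.4000015258789], [517.7999877929688, 0.8999999761581421]]
knob 167 [ 0.5188 -0.0098  0.066 ] rect [[512.5999755859375, -14.100000381469727], [524.0, -15.800000190734863], [525.7000122070312, -5.400000095367432], [514.2000122070312, -3.5999999046325684]]
copper 470 [ 0.53   -0.0741  0.0354] rect [[499.70001220703125, -118.4000015258789], [545.5999755859375, -124.9000015258789], [561.2999877929688, -13.699999809265137], [515.4000244140625, -7.199999809265137]]
 clip [ 0.5430689  -0.01832562] [[0.5141, -0.0454, 0.0305], [0.5541, -0.012, 0.0415]]
 clip [ 0.5204478  -0.11474091] [[0.5003, -0.1225, 0.0305], [0.5384, -0.1072, 0.0398]]
box [[0.714, -0.117, 0.037], [0.762, -0.02, 0.238], [0.848, 0.118, 0.611]]
```

View pics/w1.png

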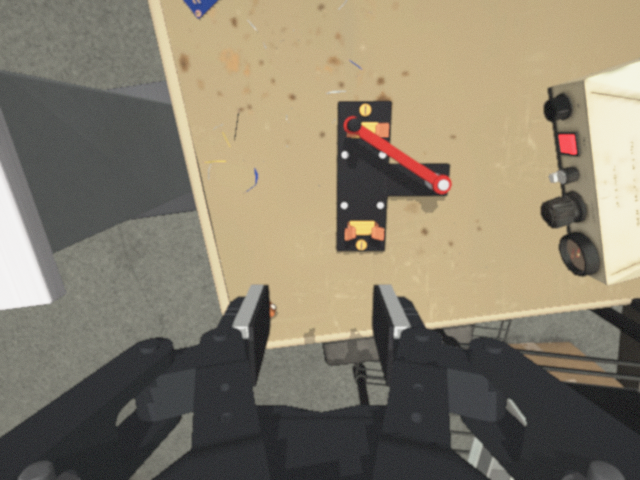

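Request:
{"method": "play_rows", "body": {"increments": [{"rot":[0,0,0],"xyz":[0.76,0.29,1],"gripper":0.5},{"rot":[0,0,0],"xyz":[0.76,0.29,1],"gripper":0.5},{"rot":[0,0,0],"xyz":[0.76,0.29,1],"gripper":0.5}]}}

```text
t: 3.72
tool_pos: [0.5169, -0.0077, 0.1461]
tcp_rot: [[0.136, 0.991, -0.008], [0.991, -0.136, 0.001], [-0.0, -0.009, -1.0]]
force: [-0.2, -0.6, 0.0]
finger_gap: 0.0426
grasp_force: 0.0
```

Request:
{"method": "play_rows", "body": {"increments": [{"rot":[0,0,0],"xyz":[0,0,1],"gripper":0.5},{"rot":[0,0,0],"xyz":[0,0,1],"gripper":0.5},{"rot":[0,0,0],"xyz":[0,0,1],"gripper":0.5}]}}

```text
t: 4.1
tool_pos: [0.5168, -0.0097, 0.0492]
tcp_rot: [[0.139, 0.99, -0.005], [0.99, -0.139, -0.0], [-0.001, -0.005, -1.0]]
force: [-0.6, -0.1, 0.5]
finger_gap: 0.0428
grasp_force: 0.0
```

Request:
{"method": "play_rows", "body": {"increments": [{"rot":[0,0,0],"xyz":[0,0,0.04],"gripper":0.15},{"rot":[0,0,0],"xyz":[0,0,0.04],"gripper":0.1},{"rot":[0,0,0],"xyz":[0,0,0.04],"gripper":0},{"rot":[0,0,0],"xyz":[0,0,0.04],"gripper":0},{"rot":[0,0,0],"xyz":[0,0,0.04],"gripper":0}], "squeeze": 20}}

```text
t: 4.72
tool_pos: [0.5192, -0.0082, 0.0499]
tcp_rot: [[0.137, 0.991, 0.002], [0.991, -0.137, 0.001], [0.001, 0.002, -1.0]]
force: [-4.5, 2.3, 4.4]
finger_gap: 0.0107
grasp_force: 20.7
```

Request:
{"method": "play_rows", "body": {"increments": [{"rot":[0,0,0],"xyz":[0.1,0.07,-0.03],"gripper":0},{"rot":[0,0,0],"xyz":[0.19,0.16,-0.03],"gripper":0},{"rot":[0,0,0],"xyz":[0.27,0.26,-0.03],"gripper":0},{"rot":[0,0,0],"xyz":[0.343,0.36,-0.03],"gripper":0},{"rot":[0,0,0],"xyz":[0.4,0.475,-0.03],"gripper":0},{"rot":[0,0,0],"xyz":[0.44,0.596,-0.03],"gripper":0},{"rot":[0,0,0],"xyz":[0.465,0.7,-0.03],"gripper":0},{"rot":[0,0,0],"xyz":[0.475,0.8,-0.03],"gripper":0},{"rot":[0,0,0],"xyz":[0.478,0.89,-0.03],"gripper":0},{"rot":[0,0,0],"xyz":[0.478,0.89,-0.03],"gripper":0},{"rot":[0,0,0],"xyz":[0.478,0.89,-0.03],"gripper":0.35},{"rot":[0,0,0],"xyz":[0.478,0.89,-0.03],"gripper":0.35}]}}

```text
t: 6.22
tool_pos: [0.6143, 0.0262, 0.0515]
tcp_rot: [[0.137, 0.991, 0.002], [0.991, -0.137, -0.001], [-0.0, 0.002, -1.0]]
force: [-0.4, 0.3, 0.3]
finger_gap: 0.03
grasp_force: 0.0
```

Request:
{"method": "play_rows", "body": {"increments": [{"rot":[0,0,0],"xyz":[0,0,-0.6],"gripper":0.4},{"rot":[0,0,0],"xyz":[0,0,-1],"gripper":0.5},{"rot":[0,0,0],"xyz":[0,0,-1],"gripper":0.5}]}}

```text
t: 6.6
tool_pos: [0.6158, 0.0262, 0.1566]
tcp_rot: [[0.138, 0.99, 0.011], [0.99, -0.138, -0.001], [0.001, 0.011, -1.0]]
force: [-0.5, 0.0, -0.4]
finger_gap: 0.043
grasp_force: 0.0
```

Request:
{"method": "play_rows", "body": {"increments": [{"rot":[0,0,0],"xyz":[0.84,-0.37,-0.23],"gripper":0.5},{"rot":[0,0,0],"xyz":[0.84,-0.37,-0.23],"gripper":0.5}]}}

```text
t: 6.85
tool_pos: [0.5877, 0.1164, 0.1734]
tcp_rot: [[0.137, 0.991, 0.0], [0.991, -0.137, 0.0], [0.0, 0.0, -1.0]]
force: [0.3, -0.3, -0.0]
finger_gap: 0.0428
grasp_force: 0.0
```

Request:
{"method": "play_rows", "body": {"increments": [{"rot":[0,0,0],"xyz":[0.84,-0.37,-0.23],"gripper":0.5},{"rot":[0,0,0],"xyz":[0.84,-0.37,-0.23],"gripper":0.5}]}}

```text
t: 7.1
tool_pos: [0.5623, 0.2053, 0.1965]
tcp_rot: [[0.136, 0.991, 0.0], [0.991, -0.136, 0.0], [0.0, 0.0, -1.0]]
force: [0.4, -0.6, -0.4]
finger_gap: 0.0425
grasp_force: 0.0
```

Request:
{"method": "play_rows", "body": {"increments": [{"rot":[0,0,0.08],"xyz":[0.84,-0.37,-0.23],"gripper":0.5},{"rot":[0,0,0.16],"xyz":[0.84,-0.37,-0.23],"gripper":0.5},{"rot":[0,0,0.16],"xyz":[0.84,-0.37,-0.23],"gripper":0.5},{"rot":[0,0,0.16],"xyz":[0.84,-0.37,-0.23],"gripper":0.5}]}}

```text
t: 7.6
tool_pos: [0.5381, 0.2907, 0.2183]
tcp_rot: [[0.378, 0.926, -0.001], [0.926, -0.378, -0.001], [-0.001, -0.0, -1.0]]
force: [-0.3, -0.1, 0.6]
finger_gap: 0.0423
grasp_force: 0.0
```

```bash
python3 - <<'E'
from fit import *
c=cal("wrist"); im,d=optics.capture("wrist"); cv2.imwrite("pics/w2.png",im); fuse("wrist",d,c)
s=get_state(); print(s["tool_pos"],s["tcp_rot"])
im,d,c=report("top")
E
```

```text
fuse 0.73 (547.3452758789062, 310.3103942871094) (129.5062713623047, 20.150705337524414) 67.80892181396484 mean [0.5488 0.3139 0.0181] dir -112.2 ztop 0.0208
[0.53827667 0.29014223 0.21841488] [[ 3.79736473e-01  9.25094249e-01 -9.17727694e-04]
 [ 9.25093907e-01 -3.79737261e-01 -9.36082607e-04]
 [-1.21446004e-03 -4.93519590e-04 -9.99999141e-01]]
holder p 0.82 rect ((555.2280883789062, -69.33277893066406), (154.1009063720703, 115.4578857421875), 81.9435806274414) 1805
red 240 [ 0.6029 -0.0306  0.0406] rect [[586.2000122070312, -82.5999984741211], [603.0999755859375, -84.69999694824219], [617.4000244140625, 30.600000381469727], [600.5, 32.70000076293945]]
knob 31 [0.6133 0.0251 0.0651] rect [[606.2000122070312, 24.899999618530273], [614.0, 17.100000381469727], [621.0, 24.0], [613.2000122070312, 31.799999237060547]]
copper 124 [ 0.5311 -0.0619  0.0349] rect [[498.29998779296875, -118.0999984741211], [596.9000244140625, -131.60000610351562], [616.0, 8.0], [517.4000244140625, 21.600000381469727]]
 clip [ 0.54149675 -0.01677612] [[0.5131, -0.0437, 0.0301], [0.6154, 0.0068, 0.0421]]
 clip [ 0.51878816 -0.11502924] [[0.4986, -0.1226, 0.0301], [0.5357, -0.1068, 0.0412]]
```

View pics/w2.png

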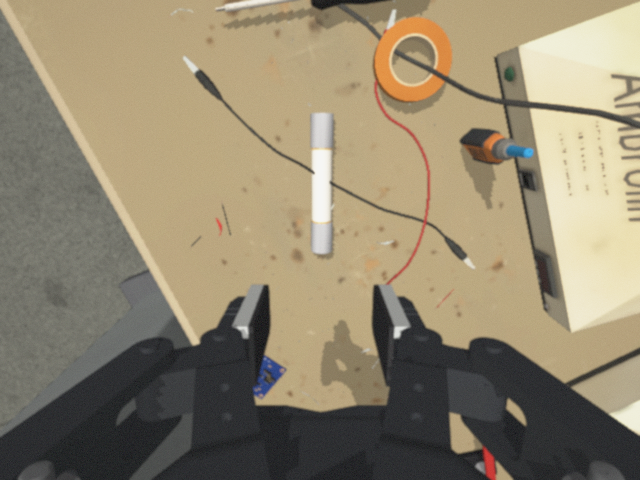

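Request:
{"method": "play_rows", "body": {"increments": [{"rot":[0,0,0],"xyz":[0.22,0.01,1],"gripper":0.5},{"rot":[0,0,0],"xyz":[0.22,0.01,1],"gripper":0.5},{"rot":[0,0,0],"xyz":[0.22,0.01,1],"gripper":0.5}]}}

```text
t: 8.18
tool_pos: [0.5455, 0.3099, 0.1144]
tcp_rot: [[0.379, 0.925, -0.008], [0.925, -0.379, -0.004], [-0.007, -0.006, -1.0]]
force: [-0.3, -0.0, 0.3]
finger_gap: 0.0426
grasp_force: 0.0
```

Request:
{"method": "play_rows", "body": {"increments": [{"rot":[0,0,0],"xyz":[0,0,0.5],"gripper":0.5},{"rot":[0,0,0],"xyz":[0,0,1],"gripper":0.5},{"rot":[0,0,0],"xyz":[0,0,1],"gripper":0.5}]}}

```text
t: 8.55
tool_pos: [0.5455, 0.3098, 0.0167]
tcp_rot: [[0.38, 0.925, -0.006], [0.925, -0.38, -0.003], [-0.005, -0.004, -1.0]]
force: [-0.4, -0.1, -0.5]
finger_gap: 0.0425
grasp_force: 0.0
```

Request:
{"method": "play_rows", "body": {"increments": [{"rot":[0,0,0],"xyz":[0,0,0.16],"gripper":0.4},{"rot":[0,0,0],"xyz":[0,0,0.16],"gripper":0.3},{"rot":[0,0,0],"xyz":[0,0,0.16],"gripper":0.1},{"rot":[0,0,0],"xyz":[0,0,0.16],"gripper":0.1},{"rot":[0,0,0],"xyz":[0,0,0.16],"gripper":0.1},{"rot":[0,0,0],"xyz":[0,0,0.16],"gripper":0.1}], "squeeze": 40}}

```text
t: 9.3
tool_pos: [0.5482, 0.3118, 0.0053]
tcp_rot: [[0.379, 0.925, 0.003], [0.925, -0.379, 0.001], [0.002, 0.002, -1.0]]
force: [-1.4, -0.6, 6.1]
finger_gap: 0.017
grasp_force: 39.7
```

Request:
{"method": "play_rows", "body": {"increments": [{"rot":[0,0,0],"xyz":[0,0,-0.5],"gripper":0.1},{"rot":[0,0,0],"xyz":[0,0,-1],"gripper":0.1},{"rot":[0,0,0],"xyz":[0,0,-1],"gripper":0.1},{"rot":[0,0,0],"xyz":[0,0,-1],"gripper":0.1}]}}

```text
t: 9.8
tool_pos: [0.5469, 0.3114, 0.1026]
tcp_rot: [[0.379, 0.925, -0.001], [0.925, -0.379, -0.0], [-0.0, -0.001, -1.0]]
force: [0.4, 0.5, -1.9]
finger_gap: 0.0171
grasp_force: 39.3
```

Request:
{"method": "play_rows", "body": {"increments": [{"rot":[0,0,-0.08],"xyz":[-0.9,0.3,-0.2],"gripper":0.1},{"rot":[0,0,-0.16],"xyz":[-0.9,0.3,-0.2],"gripper":0.1},{"rot":[0,0,-0.16],"xyz":[-0.9,0.3,-0.2],"gripper":0.1}]}}

```text
t: 10.18
tool_pos: [0.5404, 0.2146, 0.1217]
tcp_rot: [[0.14, 0.99, -0.002], [0.99, -0.14, -0.001], [-0.002, -0.002, -1.0]]
force: [0.5, 0.4, -0.7]
finger_gap: 0.0168
grasp_force: 39.3
```

```bash
python3 - <<'E'
from fit import *
s=get_state(); c=cal("wrist"); im,d=optics.capture("wrist"); cv2.imwrite("pics/w3.png",im); print(s["tool_pos"],s["tcp_rot"],s["grasp_force"],s["finger_gap"])
R=np.array(s["tcp_rot"]);p=np.array(s["tool_pos"])
for n in ["wrist","side","top"]:
    if n!="wrist": c=cal(n); im,d=optics.capture(n)
    for r in optics.regions_of(n,"fuse")[:3]:
        P=cloud(n,d,r["pixels"],c)
        if len(P)<10: continue
        L=(P-p)@R; print(n,r["p"],r["centre"],len(P),np.percentile(L,[1,5,50,95,99],axis=0).round(4).tolist())
E
```

```text
[0.54037886 0.21456675 0.12170635] [[ 0.13958863  0.99020682 -0.00233803]
 [ 0.99020839 -0.13959174 -0.00122267]
 [-0.00153706 -0.00214447 -0.99999652]] 39.31347727775574 0.01681017952893408
wrist 0.91 [322.4, 268.5] 12513 [[-0.0402, -0.0086, -0.0158], [-0.0354, -0.0073, -0.0152], [0.0211, 0.0011, -0.0134], [0.0603, 0.0096, -0.0083], [0.0632, 0.011, -0.0056]]
side 0.91 [271.9, 260.5] 501 [[-0.0612, -0.012, -0.0167], [-0.0501, -0.0112, -0.0158], [0.038, -0.007, -0.0105], [0.0641, 0.0048, -0.0007], [0.0647, 0.1052, 0.1199]]
top 0.39 [274.3, 247.1] 62 [[-0.0646, -0.01, -0.0175], [-0.0634, -0.0098, -0.0161], [-0.0249, -0.0038, -0.0122], [-0.0185, 0.0059, -0.0068], [-0.017, 0.0068, -0.0055]]
```

View pics/w3.png

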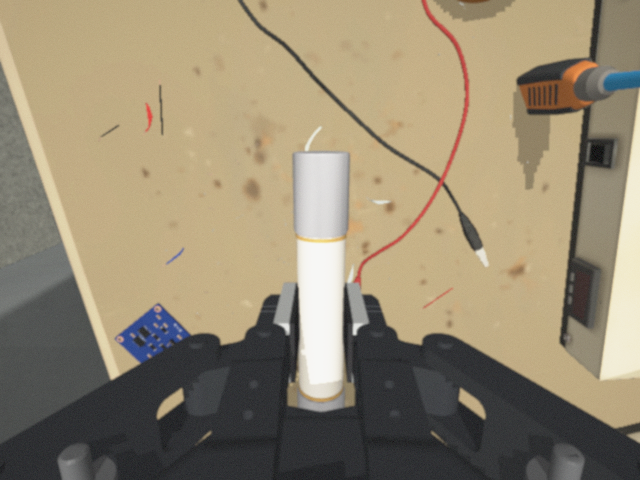

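Request:
{"method": "play_rows", "body": {"increments": [{"rot":[0,0,0],"xyz":[-0.93,0.08,0],"gripper":0.1},{"rot":[0,0,0],"xyz":[-0.93,0.08,0],"gripper":0.1},{"rot":[0,0,0],"xyz":[-0.93,0.08,0],"gripper":0.1}]}}

```text
t: 10.85
tool_pos: [0.5361, 0.1224, 0.1231]
tcp_rot: [[0.139, 0.99, -0.0], [0.99, -0.139, -0.0], [-0.0, -0.0, -1.0]]
force: [0.7, 0.7, 0.2]
finger_gap: 0.0173
grasp_force: 39.3
```

Request:
{"method": "play_rows", "body": {"increments": [{"rot":[0,0,0],"xyz":[-0.93,0.08,0],"gripper":0.1},{"rot":[0,0,0],"xyz":[-0.93,0.08,0],"gripper":0.1},{"rot":[0,0,0],"xyz":[-0.93,0.08,0],"gripper":0.1}]}}

```text
t: 11.22
tool_pos: [0.5314, 0.03, 0.1231]
tcp_rot: [[0.139, 0.99, -0.0], [0.99, -0.139, 0.0], [0.0, -0.0, -1.0]]
force: [-0.1, 0.9, -0.8]
finger_gap: 0.0172
grasp_force: 39.3
```

Request:
{"method": "play_rows", "body": {"increments": [{"rot":[0,0,0],"xyz":[-0.93,0.08,0],"gripper":0.1},{"rot":[0,0,0],"xyz":[-0.93,0.08,0.2],"gripper":0.1},{"rot":[0,0,0],"xyz":[-0.93,0.08,0.3],"gripper":0.1},{"rot":[0,0,0],"xyz":[-0.93,0.08,0.3],"gripper":0.1},{"rot":[0,0,0],"xyz":[-0.93,0.08,0.3],"gripper":0.1},{"rot":[0,0,0],"xyz":[-0.93,0.08,0.3],"gripper":0.1}]}}

```text
t: 11.98
tool_pos: [0.527, -0.0619, 0.0941]
tcp_rot: [[0.136, 0.991, 0.001], [0.991, -0.136, -0.0], [0.0, 0.001, -1.0]]
force: [0.8, -0.1, -0.4]
finger_gap: 0.0169
grasp_force: 39.3
```

```bash
python3 - <<'E'
from fit import *
s=get_state(); R=np.array(s["tcp_rot"]);p=np.array(s["tool_pos"]); print(p,R.round(4).tolist(),s["force"])
print("to go",(np.array([.5262,-.0645,.033])-p)@R)
c=cal("wrist"); im,d=optics.capture("wrist"); cv2.imwrite("pics/w4.png",im)
E
```

```text
[ 0.52698268 -0.06187231  0.09413942] [[0.1355, 0.9908, 0.0014], [0.9908, -0.1355, -0.0], [0.0001, 0.0014, -1.0]] [ 0.79077845 -0.09835646 -0.38260739]
to go [-0.00271834 -0.00050332  0.06113839]
```

View pics/w4.png

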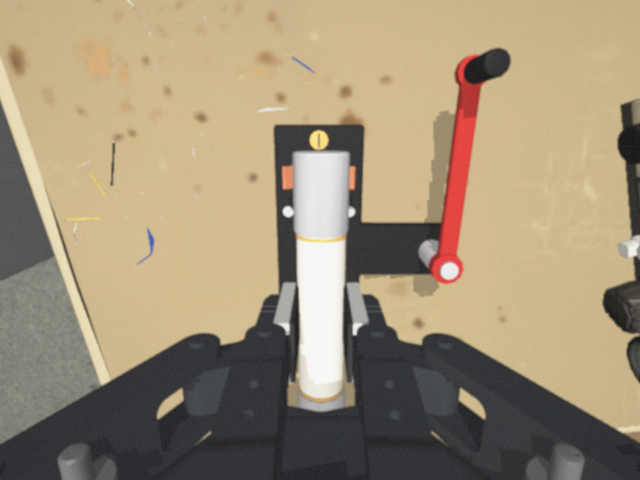

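Request:
{"method": "play_rows", "body": {"increments": [{"rot":[0,0,0],"xyz":[-0.027,-0.006,0.2],"gripper":0.1},{"rot":[0,0,0],"xyz":[-0.027,-0.006,0.4],"gripper":0.1},{"rot":[0,0,0],"xyz":[-0.027,-0.006,0.53],"gripper":0.1},{"rot":[0,0,0],"xyz":[-0.027,-0.006,0.58],"gripper":0.1},{"rot":[0,0,0],"xyz":[-0.027,-0.006,0.59],"gripper":0.1},{"rot":[0,0,0],"xyz":[-0.027,-0.006,0.59],"gripper":0.1},{"rot":[0,0,0],"xyz":[-0.027,-0.006,0.59],"gripper":0.1}]}}

```text
t: 12.9
tool_pos: [0.5258, -0.0655, 0.0349]
tcp_rot: [[0.137, 0.991, 0.001], [0.991, -0.137, -0.0], [-0.0, 0.001, -1.0]]
force: [0.1, 0.8, -0.4]
finger_gap: 0.0168
grasp_force: 39.3
```

Request:
{"method": "play_rows", "body": {"increments": [{"rot":[0,0,0],"xyz":[0.008,0,0.01],"gripper":0.1},{"rot":[0,0,0],"xyz":[0.008,0,0.02],"gripper":0.1},{"rot":[0,0,0],"xyz":[0.008,0,0.02],"gripper":0.1},{"rot":[0,0,0],"xyz":[0.008,0,0.02],"gripper":0.1}]}}

```text
t: 13.4
tool_pos: [0.5259, -0.0647, 0.0334]
tcp_rot: [[0.137, 0.991, 0.001], [0.991, -0.137, -0.0], [-0.0, 0.001, -1.0]]
force: [-2.9, 0.9, 5.9]
finger_gap: 0.0173
grasp_force: 39.9
```

Request:
{"method": "play_rows", "body": {"increments": [{"rot":[0,0,0],"xyz":[0,-0.005,0],"gripper":0.1},{"rot":[0,0,0],"xyz":[0,-0.005,0],"gripper":0.25},{"rot":[0,0,0],"xyz":[0,-0.005,0],"gripper":0.4},{"rot":[0,0,0],"xyz":[0,-0.005,0],"gripper":0.45},{"rot":[0,0,0],"xyz":[0,-0.005,0],"gripper":0.45},{"rot":[0,0,0],"xyz":[0,-0.005,-0.4],"gripper":0.45},{"rot":[0,0,0],"xyz":[0,-0.005,-0.8],"gripper":0.45},{"rot":[0,0,0],"xyz":[0,-0.005,-0.8],"gripper":0.45}]}}

```text
t: 14.4
tool_pos: [0.5272, -0.065, 0.1167]
tcp_rot: [[0.137, 0.991, 0.008], [0.991, -0.137, -0.001], [-0.0, 0.008, -1.0]]
force: [-0.1, 0.0, 0.1]
finger_gap: 0.0383
grasp_force: 0.0
```

```bash
python3 - <<'E'
from fit import *
s=get_state(); print(s["tool_pos"])
hx=np.array([.9904,-.1390]);hy=np.array([.1390,.9904]);o=np.array([.5261,-.0655])
for n in ["wrist","side","top"]:
    c=cal(n); im,d=optics.capture(n); cv2.imwrite(f"pics/{n}5.png",im)
    for r in optics.regions_of(n,"fuse")[:2]:
        P=cloud(n,d,r["pixels"],c); P=P[P[:,2]>.03]
        if len(P)<20: continue
        q=P[:,:2]-o; L=np.c_[q@hx,q@hy,P[:,2]]; print(n,r["p"],len(P),np.percentile(L,[1,5,50,95,99],axis=0).round(4).tolist())
        for a,b in [(-.065,-.04),(-.03,.03),(.04,.065)]:
            m=(L[:,1]>a)&(L[:,1]<b)
            if m.sum()>5: print("  ",a,m.sum(),"ztop",np.percentile(L[m,2],90).round(4),"x",L[m,0].mean().round(4))
E
```

```text
[ 0.52717985 -0.06498011  0.11671811]
wrist 0.81 6452 [[-0.0099, -0.0639, 0.0388], [-0.0086, -0.0577, 0.0411], [-0.0, 0.007, 0.0465], [0.0089, 0.0595, 0.0486], [0.01, 0.0634, 0.0492]]
   -0.065 1086 ztop 0.0486 x 0.0003
   -0.03 2789 ztop 0.0477 x 0.0002
   0.04 1531 ztop 0.0485 x 0.0
wrist 0.4 5645 [[-0.0182, -0.0539, 0.0323], [-0.0147, -0.0472, 0.034], [0.0712, 0.0522, 0.0416], [0.0781, 0.1044, 0.0662], [0.0794, 0.1074, 0.0672]]
   -0.065 446 ztop 0.0391 x 0.0004
   -0.03 1295 ztop 0.0463 x 0.0711
   0.04 1389 ztop 0.0421 x 0.0403
side 0.79 416 [[-0.0122, -0.0658, 0.0343], [-0.0115, -0.0594, 0.0373], [-0.0066, 0.0067, 0.0461], [0.0027, 0.0626, 0.0495], [0.0046, 0.0638, 0.0506]]
   -0.065 75 ztop 0.049 x -0.0063
   -0.03 166 ztop 0.0488 x -0.0056
   0.04 113 ztop 0.049 x -0.005
top 0.67 238 [[-0.012, -0.0631, 0.0362], [-0.0109, 0.0153, 0.0395], [-0.0034, 0.0397, 0.0451], [0.0067, 0.0612, 0.0495], [0.008, 0.063, 0.0523]]
   -0.065 9 ztop 0.047 x -0.0092
   -0.03 62 ztop 0.0479 x -0.0026
   0.04 115 ztop 0.0488 x -0.0024
```

View pics/wrist5.png

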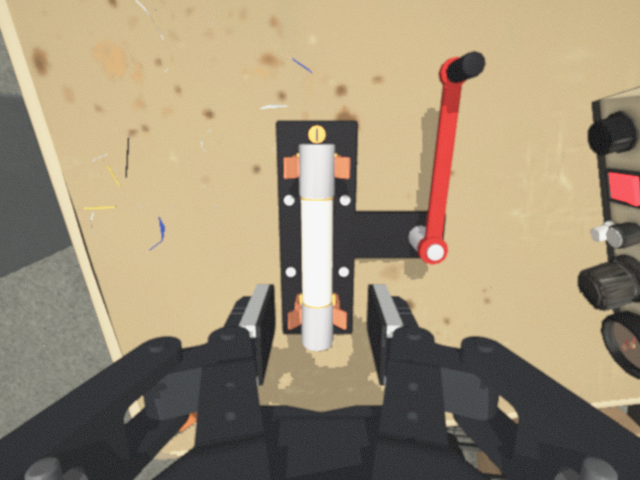

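Request:
{"method": "play_rows", "body": {"increments": [{"rot":[0,0,0],"xyz":[0,-0.01,0],"gripper":0},{"rot":[0,0,0],"xyz":[0,-0.01,0],"gripper":0},{"rot":[0,0,0],"xyz":[-0.005,-0.01,0.2],"gripper":0},{"rot":[0,0,0],"xyz":[-0.005,-0.01,0.4],"gripper":0},{"rot":[0,0,0],"xyz":[-0.005,-0.01,0.55],"gripper":0},{"rot":[0,0,0],"xyz":[-0.005,-0.01,0.58],"gripper":0},{"rot":[0,0,0],"xyz":[-0.005,-0.01,0.58],"gripper":0},{"rot":[0,0,0],"xyz":[-0.005,-0.01,0.58],"gripper":0}]}}

```text
t: 15.7
tool_pos: [0.5246, -0.0651, 0.0552]
tcp_rot: [[0.137, 0.991, 0.002], [0.991, -0.137, -0.0], [-0.0, 0.002, -1.0]]
force: [0.6, -1.4, -0.6]
finger_gap: -0.0001
grasp_force: 0.0
```

Request:
{"method": "play_rows", "body": {"increments": [{"rot":[0,0,0],"xyz":[-0.004,0.015,0.03],"gripper":0},{"rot":[0,0,0],"xyz":[-0.004,0.015,0.07],"gripper":0},{"rot":[0,0,0],"xyz":[-0.004,0.015,0.1],"gripper":0},{"rot":[0,0,0],"xyz":[-0.004,0.015,0.13],"gripper":0},{"rot":[0,0,0],"xyz":[-0.004,0.015,0.15],"gripper":0},{"rot":[0,0,0],"xyz":[-0.004,0.015,0.15],"gripper":0}]}}

```text
t: 16.45
tool_pos: [0.5249, -0.0655, 0.0413]
tcp_rot: [[0.137, 0.991, -0.001], [0.991, -0.137, -0.0], [-0.0, -0.001, -1.0]]
force: [-8.3, 0.9, 13.2]
finger_gap: 0.0
grasp_force: 6.3
```

Request:
{"method": "play_rows", "body": {"increments": [{"rot":[0,0,0],"xyz":[0,0.015,0.02],"gripper":0},{"rot":[0,0,0],"xyz":[0,0.02,0.05],"gripper":0},{"rot":[0,0,0],"xyz":[0,0.02,0.08],"gripper":0},{"rot":[0,0,0],"xyz":[0,0.02,0.08],"gripper":0}]}}

```text
t: 16.95
tool_pos: [0.5287, -0.0661, 0.0337]
tcp_rot: [[0.137, 0.991, 0.004], [0.991, -0.137, -0.001], [-0.0, 0.004, -1.0]]
force: [-3.2, 0.5, 11.6]
finger_gap: -0.0001
grasp_force: 5.9
```

Request:
{"method": "play_rows", "body": {"increments": [{"rot":[0,0,0],"xyz":[0,-0.02,0.03],"gripper":0},{"rot":[0,0,0],"xyz":[0,-0.02,0.06],"gripper":0},{"rot":[0,0,0],"xyz":[0,-0.02,0.06],"gripper":0}]}}

```text
t: 17.32
tool_pos: [0.5299, -0.0662, 0.0334]
tcp_rot: [[0.137, 0.991, 0.013], [0.991, -0.137, -0.002], [-0.0, 0.013, -1.0]]
force: [-4.4, 1.2, 32.3]
finger_gap: -0.0002
grasp_force: 16.0
```

Request:
{"method": "play_rows", "body": {"increments": [{"rot":[0,0,0],"xyz":[0,0,-0.4],"gripper":0},{"rot":[0,0,0],"xyz":[0,0,-0.9],"gripper":0},{"rot":[0,0,0],"xyz":[0,0,-0.9],"gripper":0},{"rot":[0,0,0],"xyz":[0,0,-0.9],"gripper":0}]}}

```text
t: 17.82
tool_pos: [0.5252, -0.0655, 0.1144]
tcp_rot: [[0.137, 0.991, -0.001], [0.991, -0.137, 0.0], [0.0, -0.001, -1.0]]
force: [0.6, 0.1, -0.5]
finger_gap: -0.0005
grasp_force: 0.0
```

```bash
python3 - <<'E'
from fit import *
s=get_state(); print(s["tool_pos"])
hx=np.array([.9904,-.1390]);hy=np.array([.1390,.9904]);o=np.array([.5261,-.0655])
for n in ["wrist","side"]:
    c=cal(n); im,d=optics.capture(n); cv2.imwrite(f"pics/{n}6.png",im)
    for r in optics.regions_of(n,"fuse")[:1]:
        P=cloud(n,d,r["pixels"],c); P=P[P[:,2]>.02]
        if len(P)<20: continue
        q=P[:,:2]-o; L=np.c_[q@hx,q@hy,P[:,2]]; print(n,r["p"],len(P),np.percentile(L,[1,5,50,95,99],axis=0).round(4).tolist())
        for a,b in [(-.065,-.04),(-.03,.03),(.04,.065)]:
            m=(L[:,1]>a)&(L[:,1]<b)
            if m.sum()>5: print("  ",a,m.sum(),"ztop",np.percentile(L[m,2],90).round(4),"x",L[m,0].mean().round(4))
    A=cloud(n,d,c=c); m=(A[:,2]>.06)&(A[:,2]<.072)&(abs(A[:,0]-.61)<.04)&(abs(A[:,1]-.025)<.04); print("knob",m.sum(),A[m].mean(0))
E
```

```text
[ 0.52518779 -0.06552679  0.11439274]
wrist 0.69 3971 [[-0.0089, -0.0232, 0.0271], [-0.0079, -0.0191, 0.0285], [0.0003, 0.0238, 0.0327], [0.0083, 0.0605, 0.0346], [0.0093, 0.0634, 0.0353]]
   -0.03 2248 ztop 0.0339 x 0.0003
   0.04 1241 ztop 0.0347 x -0.0
knob 636 [0.61409263 0.02533403 0.06565917]
side 0.82 412 [[-0.0126, -0.0646, 0.0212], [-0.0117, -0.0563, 0.023], [-0.0061, 0.0084, 0.0324], [0.0039, 0.0628, 0.0361], [0.0078, 0.0641, 0.0369]]
   -0.065 59 ztop 0.0359 x -0.0048
   -0.03 175 ztop 0.0348 x -0.0058
   0.04 116 ztop 0.0356 x -0.0038
knob 30 [0.61198707 0.02623733 0.06534021]
```

View pics/wrist6.png

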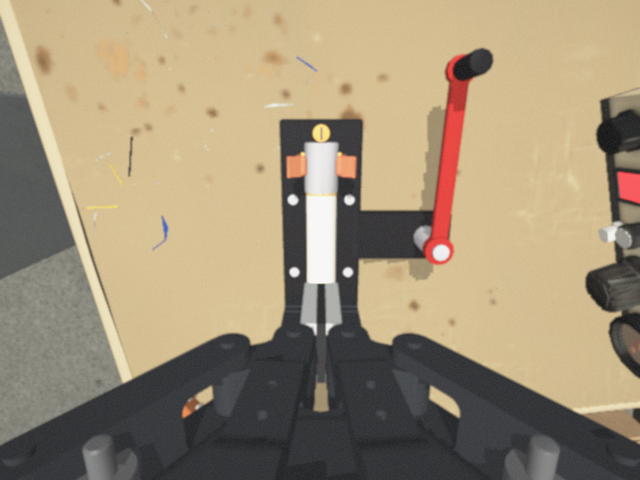

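Request:
{"method": "play_rows", "body": {"increments": [{"rot":[0,0,0],"xyz":[0.5,0.38,-0.1],"gripper":0.45},{"rot":[0,0,0],"xyz":[1,0.76,-0.1],"gripper":0.45},{"rot":[0,0,0],"xyz":[1,0.76,-0.1],"gripper":0.45},{"rot":[0,0,0],"xyz":[1,0.76,-0.1],"gripper":0.45},{"rot":[0,0,0],"xyz":[1,0.76,0.3],"gripper":0.45},{"rot":[0,0,0],"xyz":[1,0.76,0.63],"gripper":0.45},{"rot":[0,0,0],"xyz":[1,0.76,0.63],"gripper":0.45},{"rot":[0,0,0],"xyz":[1,0.76,0.63],"gripper":0.2},{"rot":[0,0,0],"xyz":[1,0.76,0.63],"gripper":0.05},{"rot":[0,0,0],"xyz":[1,0.76,0.63],"gripper":0.05},{"rot":[0,0,0],"xyz":[1,0.76,0.63],"gripper":0.05}], "squeeze": 20}}

```text
t: 19.4
tool_pos: [0.6155, 0.0225, 0.0547]
tcp_rot: [[0.137, 0.991, 0.004], [0.991, -0.137, -0.001], [-0.0, 0.004, -1.0]]
force: [-1.6, -2.2, 6.8]
finger_gap: 0.0104
grasp_force: 20.5
```

Request:
{"method": "play_rows", "body": {"increments": [{"rot":[0,0,0],"xyz":[0,-0.1,-0.03],"gripper":0.05},{"rot":[0,0,0],"xyz":[-0.016,-0.2,-0.03],"gripper":0.05},{"rot":[0,0,0],"xyz":[-0.04,-0.3,-0.03],"gripper":0.05},{"rot":[0,0,0],"xyz":[-0.071,-0.395,-0.03],"gripper":0.05},{"rot":[0,0,0],"xyz":[-0.115,-0.49,-0.03],"gripper":0.05},{"rot":[0,0,0],"xyz":[-0.163,-0.576,-0.03],"gripper":0.05},{"rot":[0,0,0],"xyz":[-0.255,-0.7,-0.03],"gripper":0.05},{"rot":[0,0,0],"xyz":[-0.364,-0.805,-0.03],"gripper":0.05},{"rot":[0,0,0],"xyz":[-0.364,-0.805,-0.03],"gripper":0.05}]}}

```text
t: 20.52
tool_pos: [0.5287, -0.0028, 0.0553]
tcp_rot: [[0.138, 0.99, -0.001], [0.99, -0.138, -0.0], [-0.0, -0.001, -1.0]]
force: [0.1, -0.4, -2.1]
finger_gap: 0.01
grasp_force: 19.7
```

Request:
{"method": "play_rows", "body": {"increments": [{"rot":[0,0,0],"xyz":[-0.124,-0.09,0],"gripper":0.05},{"rot":[0,0,0],"xyz":[-0.26,-0.16,0],"gripper":0.05},{"rot":[0,0,0],"xyz":[-0.405,-0.208,0],"gripper":0.05},{"rot":[0,0,0],"xyz":[-0.48,-0.225,0],"gripper":0.05},{"rot":[0,0,0],"xyz":[-0.555,-0.235,0],"gripper":0.05},{"rot":[0,0,0],"xyz":[-0.61,-0.24,0],"gripper":0.05},{"rot":[0,0,0],"xyz":[-0.66,-0.24,0],"gripper":0.05},{"rot":[0,0,0],"xyz":[-0.68,-0.24,0],"gripper":0.05},{"rot":[0,0,0],"xyz":[-0.68,-0.24,0],"gripper":0.05}]}}

```text
t: 21.65
tool_pos: [0.4949, -0.0662, 0.0551]
tcp_rot: [[0.137, 0.991, -0.004], [0.991, -0.137, 0.0], [-0.0, -0.004, -1.0]]
force: [-7.5, 2.4, 3.9]
finger_gap: 0.0104
grasp_force: 20.2
```

Request:
{"method": "play_rows", "body": {"increments": [{"rot":[0,0,0],"xyz":[-0.02,0.01,0],"gripper":0.05},{"rot":[0,0,0],"xyz":[-0.02,0.01,0],"gripper":0.05},{"rot":[0,0,0],"xyz":[-0.02,0.01,0],"gripper":0.3},{"rot":[0,0,0],"xyz":[-0.02,0.01,0],"gripper":0.4},{"rot":[0,0,0],"xyz":[-0.02,0.01,-0.4],"gripper":0.4},{"rot":[0,0,0],"xyz":[-0.02,0.01,-0.9],"gripper":0.4},{"rot":[0,0,0],"xyz":[-0.4,0.01,-0.9],"gripper":0.4},{"rot":[0,0,0],"xyz":[-0.4,0.01,-0.9],"gripper":0.4}]}}

```text
t: 22.65
tool_pos: [0.4925, -0.1077, 0.1462]
tcp_rot: [[0.14, 0.99, 0.002], [0.99, -0.14, -0.001], [-0.001, 0.002, -1.0]]
force: [0.1, 0.4, -0.1]
finger_gap: 0.0343
grasp_force: 0.0
```

```bash
python3 - <<'E'
from fit import *
hx=np.array([.9904,-.1390]);hy=np.array([.1390,.9904]);o=np.array([.5261,-.0655])
for n in ["wrist","top"]:
    im,d,c=report(n); cv2.imwrite(f"pics/{n}7.png",im)
    A=cloud(n,d,c=c); q=A[:,:2]-o; L=np.c_[q@hx,q@hy,A[:,2]]
    m=(L[:,2]>.058)&(L[:,2]<.072)&(abs(L[:,0]+.03)<.03)&(abs(L[:,1])<.04); print("knob local",m.sum(),L[m].mean(0))
    for a,b in [(-.063,-.057),(-.03,-.01),(.01,.03),(.057,.063)]:
        m=(L[:,1]>a)&(L[:,1]<b)&(abs(L[:,0])<.004); print(a,m.sum(),np.percentile(L[m,2],80).round(4) if m.sum() else None)
E
```

```text
holder p 0.6 rect ((604.5881958007812, -87.07826232910156), (0.0, 0.0), 0.0) 1
red 2340 [ 0.5517 -0.0661  0.0409] rect [[488.5, -61.0], [603.7000122070312, -83.9000015258789], [607.0999755859375, -66.5999984741211], [492.0, -43.70000076293945]]
knob 324 [ 0.4966 -0.0578  0.0653] rect [[488.5, -56.79999923706055], [495.29998779296875, -66.19999694824219], [504.6000061035156, -59.5], [497.70001220703125, -50.099998474121094]]
copper 1225 [ 0.528  -0.0562  0.0347] rect [[451.1000061035156, -53.20000076293945], [518.9000244140625, -143.1999969482422], [604.0999755859375, -78.9000015258789], [536.2999877929688, 11.0]]
 clip [ 0.52068305 -0.11254898] [[0.4992, -0.1209, 0.0306], [0.5393, -0.0805, 0.0418]]
 clip [ 0.5334569  -0.01472331] [[0.5122, -0.0225, 0.0305], [0.5523, -0.0065, 0.0392]]
knob local 317 [-0.03034079  0.003394    0.06553175]
-0.063 82 0.034
-0.03 837 0.2212
0.01 358 0.0331
0.057 124 0.0338
holder p 0.63 rect ((556.9297485351562, -62.5950927734375), (140.55642700195312, 117.15669250488281), 81.9299087524414) 1084
red 248 [ 0.5496 -0.068   0.0406] rect [[487.5, -63.400001525878906], [602.9000244140625, -84.80000305175781], [605.9000244140625, -68.69999694824219], [490.5, -47.29999923706055]]
knob 32 [ 0.495  -0.0598  0.0652] rect [[487.79998779296875, -62.79999923706055], [496.79998779296875, -67.5999984741211], [502.0, -57.79999923706055], [493.0, -53.0]]
copper 111 [ 0.5244 -0.0649  0.0347] rect [[481.8999938964844, -115.5999984741211], [537.0999755859375, -123.19999694824219], [552.2999877929688, -13.300000190734863], [497.20001220703125, -5.699999809265137]]
 clip [ 0.53247845 -0.01660807] [[0.5118, -0.0236, 0.0301], [0.5512, -0.0082, 0.0408]]
 clip [ 0.5164306  -0.11239189] [[0.4901, -0.1203, 0.0303], [0.5376, -0.0652, 0.0406]]
knob local 31 [-0.03140307  0.00141825  0.06545518]
-0.063 28 0.517
-0.03 131 0.5204
0.01 132 0.5141
0.057 15 0.0341
```

View pics/wrist7.png

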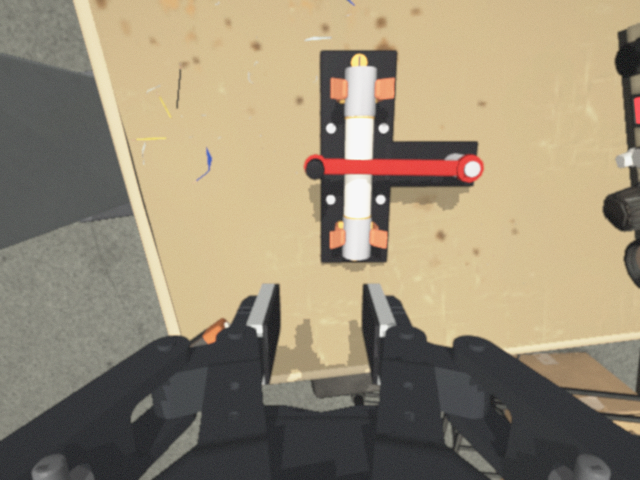

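Request:
{"method": "play_rows", "body": {"increments": [{"rot":[0,0,0],"xyz":[0.4,-0.03,0],"gripper":0},{"rot":[0,0,0],"xyz":[0.78,-0.03,0],"gripper":0},{"rot":[0,0,0],"xyz":[0.78,-0.03,0],"gripper":0},{"rot":[0,0,0],"xyz":[0.78,-0.03,0.4],"gripper":0},{"rot":[0,0,0],"xyz":[0.78,-0.03,0.8],"gripper":0},{"rot":[0,0,0],"xyz":[0.78,-0.03,0.9],"gripper":0},{"rot":[0,0,0],"xyz":[0.78,-0.03,0.9],"gripper":0}]}}

```text
t: 23.72
tool_pos: [0.4996, -0.0283, 0.0552]
tcp_rot: [[0.137, 0.991, -0.001], [0.991, -0.137, 0.0], [-0.0, -0.001, -1.0]]
force: [-0.0, -0.4, 0.4]
finger_gap: -0.0
grasp_force: 0.0
```

Request:
{"method": "play_rows", "body": {"increments": [{"rot":[0,0,0],"xyz":[-0.06,0,0],"gripper":0},{"rot":[0,0,0],"xyz":[-0.1,0,0],"gripper":0},{"rot":[0,0,0],"xyz":[-0.13,0,0],"gripper":0},{"rot":[0,0,0],"xyz":[-0.16,0,0],"gripper":0},{"rot":[0,0,0],"xyz":[-0.16,0,0],"gripper":0}]}}

```text
t: 24.35
tool_pos: [0.4976, -0.0442, 0.0554]
tcp_rot: [[0.137, 0.991, 0.0], [0.991, -0.137, -0.0], [0.0, 0.0, -1.0]]
force: [-0.1, 0.2, 0.1]
finger_gap: -0.0003
grasp_force: 0.0
```

Request:
{"method": "play_rows", "body": {"increments": [{"rot":[0,0,0],"xyz":[-0.02,0,0],"gripper":0},{"rot":[0,0,0],"xyz":[-0.04,0,0],"gripper":0},{"rot":[0,0,0],"xyz":[-0.06,0,0],"gripper":0},{"rot":[0,0,0],"xyz":[-0.06,0,0],"gripper":0}]}}

```text
t: 24.85
tool_pos: [0.4974, -0.0454, 0.0554]
tcp_rot: [[0.134, 0.991, 0.001], [0.991, -0.134, 0.009], [0.009, 0.0, -1.0]]
force: [1.8, 16.1, 0.1]
finger_gap: -0.0
grasp_force: 8.1
```

Request:
{"method": "play_rows", "body": {"increments": [{"rot":[0,0,0],"xyz":[0.15,0,0],"gripper":0},{"rot":[0,0,0],"xyz":[0.15,0,0],"gripper":0},{"rot":[0,0,0],"xyz":[0.15,0,-0.5],"gripper":0},{"rot":[0,0,0],"xyz":[0.15,0,-1],"gripper":0},{"rot":[0,0,0],"xyz":[0.15,0,-1],"gripper":0},{"rot":[0,0,0],"xyz":[0.15,0,-1],"gripper":0}]}}

```text
t: 25.6
tool_pos: [0.4987, -0.0354, 0.1547]
tcp_rot: [[0.137, 0.991, -0.0], [0.991, -0.137, -0.0], [-0.001, -0.0, -1.0]]
force: [-0.2, 0.6, -0.2]
finger_gap: 0.0002
grasp_force: 0.0
```

```bash
python3 -c "
from rig import *
print(get_state()['tool_pos'],workorder.job_done())"
```

```text
the job is handed in; nothing more can be done
[ 0.49868531 -0.03543737  0.15474859] None
```

The fuse is pressed fully home in both clips, the keeper arm is closed against its stop, the gripper is clear, and the job was handed in at about 26 s; no verdict came back.

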